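# Drive the tapered drift to hitch the catch tray to its docking bracket

### The job

Hitch the white catch tray to its grey docking bracket: take the orange-knobbed tapered drift from its parking block and drive it tip down through the bracket's hole and the tray tongue's hidden, out-of-line hole beneath, feeling for that hole with the tip and letting the taper pull the tray into line. Press the drift home gently but firmly (about 10 N on the collar, and never lean on it with more than 25 N) so that its collar sits flush on the bracket, then let go. Do not push the bracket or the tray with the gripper itself, and leave the tub, the eraser and the mug where they are.

Things in the scene. Friction and masses are not known exactly. Their poses are not given: they have to be found in the camera images.
- bracket: Grey docking bracket fixed to the worktop, 92 (x) x 70 (y) x 66 mm high, origin at its underside's centre, z up. Base plate 6 mm, cheeks at x = +-40 mm, and a 12 mm top plate (92 x 60 mm, z 54 to 66) with a 28 mm through hole over the origin; flat screw heads near its corners. The tray's steel tongue lies between the cheeks; the white tray (295 x 136 x 17 mm) is on the +y side.
- bracket_hole (a point): Centre of the bracket's 28 mm hole at the upper face of the top plate (66 mm above the worktop); axes as the bracket's.
- tongue_level (a point): Point of the BRACKET on its hole's axis, at the height of the tongue's upper face (14 mm below the bracket's upper face). The tongue is 12 mm thick, open below; its hole, 20 mm (x) by 14.4 mm (y), straight through, lies off this point by an unmeasured 0 to 8 mm toward +y or -y (x in line). Tongue and tray slide along the bracket's y only, against about 3 N of friction, and stay where left.
- park: Grey plastic parking block fixed to the worktop, 60 x 60 x 66 mm with a 76 mm square foot 6 mm high, origin at the centre of its underside; 29 mm through hole from the top at its centre, in which the drift stands upright, its collar on the block's top.
- drift: Stepped tapered steel drift with an orange knob, 100 mm long, about 180 g, origin at the centre of its tip's end face, z up to the knob. Radius: flat blunt tip 6 mm for the first 3 mm, slight taper to 6.8 at 24 mm, straight to 44, cone to 13.2 at 56, straight to 58; collar radius 19 mm from 58 to 63; knob radius 10 mm (20 mm across) from 63 to 100 mm.
- drift_tip (a point): Centre of the drift's tip end face (the body's origin). With the tip at the tongue's upper face, inside the bracket's hole, it can be shifted about 7.2 mm either way from the hole's axis. It drops into the tongue's hole when within about 1.3 mm (along y) of that hole's centre; elsewhere it lands on solid steel.
- drift_collar (a point): Centre of the collar's underside, 58 mm above the tip; flush on the bracket when the drift is home. That far in, the drift fills both holes and the tray is in line within about 1.5 mm. The side forces of wedging (up to about 6 N) add to the downward force on the bracket.
- drift_knob (a point): On the drift's axis, 85 mm above the tip, a good height to grip the knob.
- clip_tub: Small round white tub with a black lid, 55 x 55 x 37 mm, bystander; origin at the centre of its underside.
- eraser: Dark blue and white eraser, 22 x 58 x 12 mm, bystander; origin at the centre of its underside.
- mug: Spotted white mug, 82 x 114 x 91 mm, bystander; origin at the centre of its underside.

How it is judged (in metres and radians):
On the way, in this order (a step that is already met when the one before it is completed fails the run):
1. the drift's tip is through the bracket's hole and the tongue's hole (z of drift_tip in the frame of bracket_hole below -0.03 m and horizontal distance between drift_tip and bracket_hole below 0.011 m), for 0.05 s.
2. the drift is pressed home with at least 5 N on the bracket for 0.2 s, the collar down on the bracket (z of drift_collar in the frame of bracket_hole below 0.002 m and horizontal distance between drift_collar and bracket_hole below 0.003 m and contact force between drift and bracket above 5 N), for 0.2 s.
At the end, for the whole second after the job is handed in: The drift stands upright (within 0.06 rad) and at rest through both holes, its collar within 2 mm of the bracket's upper face and within 3 mm of the hole's centre, its tip within 5 mm of the hole's axis, so that the tray is held in line; released (z of drift_collar in the frame of bracket_hole below 0.002 m and horizontal distance between drift_collar and bracket_hole below 0.003 m and horizontal distance between drift_tip and bracket_hole below 0.005 m and angle between drift's own z axis and vertical below 0.06 rad and linear speed of drift below 0.02 m/s); the robot touches nothing.
It fails at once if the drift is pressed on the bracket, the tongue or the tray (wedging included) with more than 25 N (contact force between drift and bracket above 25 N).
It fails at once if the robot itself (arm or fingers) pushes the bracket, the tongue or the tray with more than 4 N (contact force between any of the arm, the fingers and bracket above 4 N).
It fails at once if the tub is moved by more than 20 mm (distance of clip_tub from where it was at the start of the episode above 0.02 m).
It fails at once if the eraser is moved by more than 20 mm (distance of eraser from where it was at the start of the episode above 0.02 m).
It fails at once if the mug is moved by more than 20 mm (distance of mug from where it was at the start of the episode above 0.02 m).
It also fails if it takes over 58 s, if anything falls off the work surface, if the arm or the gripper's body presses on something with over 40 N, if the wrist force passes 120 N, or if a joint passes its speed limit or range.

### The arm

A 6-joint arm with a two-finger parallel gripper is mounted at the origin on a cart in front of the work surface, level with it; the furniture and walls round the work are solid. World frame = base frame: x ahead of the robot, y to its left, z up, the work surface at z = 0. Lengths are in m, angles in degrees, forces in N, time in s.
With the tool pointing down it reaches from about 0.325 to 0.775 m from the base axis. Payload 5.5 kg.
Tool frame: the origin (TCP) lies at the centre of the arm's flange, where the gripper is bolted on; the fingertips stand 182 mm ahead of it and the grasp point (between the pads) lies 163 mm ahead of it; z points along the fingers, y is the direction in which the jaws open and shut (so a half turn about z gives the same grasp; the last joint's range is limited). The gripper opens to 88 mm and grips with 3 to 60 N. Pads are 20 mm wide; open, the fingers measure 115 mm over their backs; the gripper's body (75 mm by 178 mm) begins 61 mm behind the grasp point.
Start: joints at [62.928, 5.22, 70.514, -0, 104.267, -3.249], TCP at [0.242, 0.549, 0.405] pointing down, gripper open.
Joint ranges: [-164.24, 164.24], [-49.07, 125.15], [9.68, 141.18], [-86.29, 266.29], [3.28, 154.24], [-151.56, 151.56]. Speed limits (degrees/s): [147.25, 147.25, 172.46, 180, 180, 180].

### API

Orientations are given as [roll, pitch, yaw] about the fixed x, y, z axes, in that order (R = Rz(yaw) Ry(pitch) Rx(roll)).
In Python, from station import r gives the robot as it stands. The module is installed in compiled form; this text tells all that it offers. Calls block until the motion is done:
- r.reach(position, orientation): joint-space move of the TCP to a pose.
- r.servo_line(position, rotation=None, speed=0.15): straight line of the TCP; rotation=None keeps the orientation; speed is the mean speed in m/s.
- r.move_joints(angles): joint-space move.
- r.let_go() and r.grab(squeeze=None): open the fingers fully, or close them until they stop; squeeze is the grip in N (None keeps the last).
- r.wait(seconds).
- r.inverse_kinematics(position, orientation): joint angles nearest the present ones, or None.
- r.sense(): the state.
- r.snapshot(name): name is "scene" or "top"; returns a dict with "frame" (400x640x3 uint8, red, green, blue), "fx", "fy", "cx", "cy" (pixels), "dist_coeffs" ([k1, k2, p1, p2, k3] as OpenCV has them; the pictures are not rectified), "R" (3x3) and "t" (3): a world point X has camera coordinates R X + t. Camera axes: x right, y down, z forward; pixel columns grow to the right and rows downward; lengths in m; the calibration is good to about 2 mm. A picture is of the moment at which its call begins. There is no depth.
A pose or a line that the arm cannot do raises r.IKError and nothing moves.
- r.hand_in(): hands the job in, once; it reports no verdict.
The state is a dict: "clock": time; "joints": joint angles; "joint_vel": joint speeds; "joint_torque": joint torques, N m; "tcp_pos": TCP position; "orientation": TCP orientation; "contact_force": force on the tool from outside, world axes, zero at the start; "torque": the same for the moment, N m; "opening": finger opening in m.
Only numpy, scipy, OpenCV 4.12 (cv2) and the standard library are available. Lean on these libraries where they do the work, as an engineer would, in place of code of your own. Each camera call takes 0.05 s, during which the arm holds its last target.

## Working session

There is one attempt and no reset: what is moved stays moved. The work goes in short steps, each a Python script; the robot and the scene stay as the last script left them, time stands still between calls to the robot, and variables do not carry over. Pictures are saved under pics/ and viewed, and the job is handed in when it is done.

```bash
mkdir -p pics
python3 - <<'E'
from station import r
import cv2,numpy as np
for n in("scene","top"):
    s=r.snapshot(n); cv2.imwrite(f"pics/{n}0.png",s["frame"][:,:,::-1])
    print(n,s["fx"],s["fy"],s["cx"],s["cy"],s["dist_coeffs"],np.round(s["R"],4).tolist(),np.round(s["t"],4))
st=r.sense();print(st)
E
```

```text
scene 380.71838955175906 380.71838955175906 319.1196165862335 193.7464010089906 [-0.09017218  0.          0.          0.          0.        ] [[-0.7984, -0.6017, 0.0234], [-0.3307, 0.4056, -0.8521], [0.5033, -0.688, -0.5228]] [0.4712 0.2071 0.9939]
top 518.9176574772056 518.9176574772056 311.39829860248295 199.12388860112742 [0.01500866 0.         0.         0.         0.        ] [[0.0043, -0.9998, -0.0191], [-0.9877, -0.0012, -0.1564], [0.1564, 0.0195, -0.9875]] [0.1196 0.4941 1.4135]
{'clock': 0.1, 'joints': array([ 6.29288096e+01,  5.25863174e+00,  7.05730063e+01,  1.39760481e-03,
        1.04268884e+02, -3.25226990e+00]), 'joint_vel': array([ 0.02256476, -0.08878412, -0.166153  , -0.00988635,  0.00289074,
        0.03870182]), 'joint_torque': array([ 2.63684524e-03, -4.47854841e+01, -4.07570386e+01,  7.00712926e-02,
        2.83655024e-02, -8.50145580e-05]), 'tcp_pos': array([0.24236339, 0.54892541, 0.40364085]), 'orientation': array([-1.79899717e+02, -7.05576080e-03,  1.56181417e+02]), 'contact_force': array([-1.04426825, -0.15634714,  0.2163899 ]), 'torque': array([ 0.05419731, -0.0129901 ,  0.01207166]), 'opening': 0.08778806428547814}
```

View pics/scene0.png

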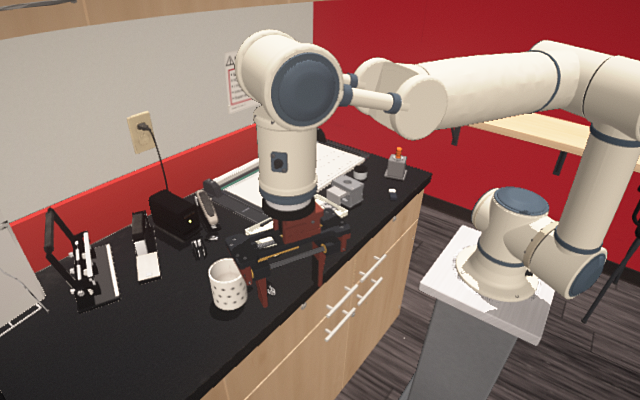

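View pics/top0.png

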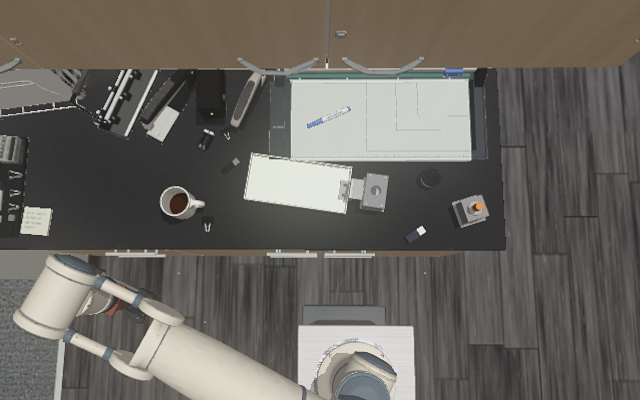

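The top view shows the bracket at about (375,191) with the tray to its left, and the park block with the orange knob at about (475,208). The tub is at (430,178), the eraser at (416,234) and the mug at (178,203). I'll zoom in for detail.

Run:
```python
import cv2
a=cv2.imread("pics/top0.png")[160:250,335:500]
cv2.imwrite("pics/topz.png",cv2.resize(a,None,fx=4.8,fy=4.8,interpolation=cv2.INTER_CUBIC))
a=cv2.imread("pics/scene0.png")[140:220,300:420]
cv2.imwrite("pics/scz.png",cv2.resize(a,None,fx=6,fy=6,interpolation=cv2.INTER_CUBIC))
```

```text
(no output)
```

View pics/topz.png

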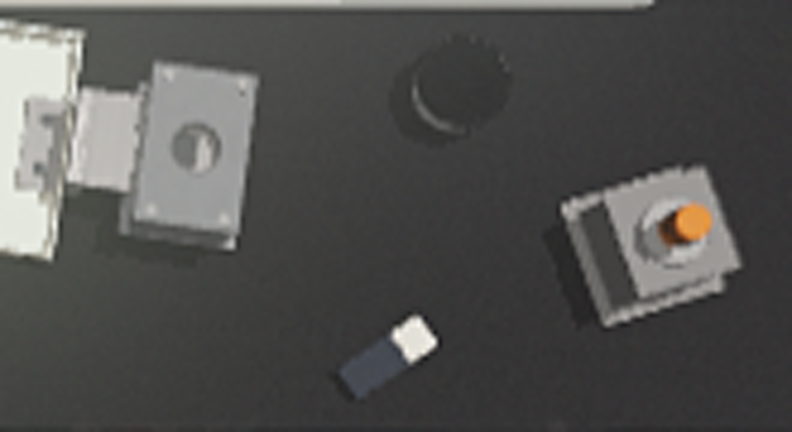

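View pics/scz.png

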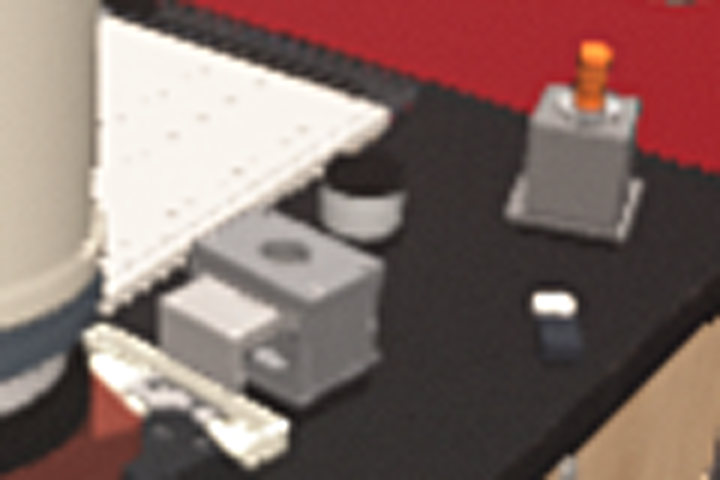

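```bash
cat > h.py <<'E'
import cv2,numpy as np
def ray(s,uv):
    K=np.array([[s["fx"],0,s["cx"]],[0,s["fy"],s["cy"]],[0,0,1]])
    p=cv2.undistortPoints(np.array([[uv]],float),K,np.array(s["dist_coeffs"],float))[0,0]
    R=np.array(s["R"]);t=np.array(s["t"])
    return -R.T@t, R.T@np.array([p[0],p[1],1])
def onplane(s,uv,z):
    o,d=ray(s,uv); return o+d*(z-o[2])/d[2]
def proj(s,X):
    K=np.array([[s["fx"],0,s["cx"]],[0,s["fy"],s["cy"]],[0,0,1]])
    return cv2.projectPoints(np.array([X],float),cv2.Rodrigues(np.array(s["R"]))[0],np.array(s["t"],float),K,np.array(s["dist_coeffs"],float))[0][0,0]
def tri(s1,u1,s2,u2):
    o1,d1=ray(s1,u1);o2,d2=ray(s2,u2)
    A=np.stack([d1,-d2],1); k=np.linalg.lstsq(A,o2-o1,rcond=None)[0]
    a=o1+k[0]*d1;b=o2+k[1]*d2
    return (a+b)/2,np.linalg.norm(a-b)
def orange(f,box=None):
    h=cv2.cvtColor(f,cv2.COLOR_RGB2HSV)
    m=((h[...,0]>6)&(h[...,0]<20)&(h[...,1]>150)&(h[...,2]>140)).astype(np.uint8)
    if box is not None:
        k=np.zeros_like(m);x0,y0,x1,y1=box;k[y0:y1,x0:x1]=1;m*=k
    return m
E
python3 - <<'E'
from station import r
from h import *
T=r.snapshot("top");S=r.snapshot("scene")
for s,b in((T,(440,180,500,240)),(S,(380,135,420,170))):
    m=orange(s["frame"],b); ys,xs=np.nonzero(m); print(len(xs),xs.mean(),ys.mean(),xs.min(),xs.max(),ys.min(),ys.max())
g=cv2.cvtColor(T["frame"],cv2.COLOR_RGB2GRAY)
np.set_printoptions(linewidth=250)
print(g[170:215,355:395])
E
```

```text
41 478.8780487804878 205.8780487804878 476 482 203 209
50 398.26 151.74 396 401 147 157
[[88 87 87 ... 79 77 76]
 [88 88 88 ... 78 77 77]
 [87 88 87 ... 77 76 75]
 ...
 [72 71 68 ... 63 63 64]
 [75 75 71 ... 63 64 64]
 [76 75 75 ... 65 63 63]]
```

Run:
```python
from station import r
from h import *
T=r.snapshot("top");S=r.snapshot("scene")
for z in(.108,.1):print("knob top",z,onplane(T,(478.95,205.8),z))
print("collar",onplane(T,(335+672/4.8-.4,160+232/4.8-.4),.071))
p,e=tri(T,(478.878,205.878),S,(398.26,151.74));print("tri knob",p,e)
g=cv2.cvtColor(T["frame"],cv2.COLOR_RGB2GRAY)
def tops(x0,y0,x1,y1,name):
    c=cv2.resize(g[y0:y1,x0:x1],None,fx=8,fy=8,interpolation=cv2.INTER_CUBIC)
    cv2.imwrite(f"pics/{name}.png",c)
    return c
c=tops(350,168,396,216,"br"); c2=tops(448,190,496,232,"pk")
for c,lab in((c,"br"),(c2,"pk")):
    print(lab,np.histogram(c,bins=range(0,256,12))[0])
    print(c[4::16,4::16])
```

```text
knob top 0.108 [ 0.46565281 -0.32329317  0.108     ]
knob top 0.1 [ 0.4668183  -0.32572638  0.1       ]
collar [ 0.46517622 -0.3225839   0.071     ]
tri knob [ 0.46966673 -0.32876431  0.08761314] 0.002724087702633671
br [    0     0     0    16  1018 27528 27905 12184  2612  4640  4201  3779
  5686 32635  2411 12495  2202  1107   616   194    81]
[[155  90  87  87  87  86  87  85  86  84  83  83  81  81  80  80  81  79
   80  78  78  78  76]
 [184  68  88  86  87  85  86  86  85  84  84  82  82  82  80  79  80  79
   78  79  77  78  76]
 [158  75  87  87  86  85  85  85  85  99  88  78  79  79  80  80  79  78
   77  77  77  78  76]
 [186  79  88  87  87  86  85  84  97 164 182 162 151 131 126 111  95  85
   75  76  77  76  75]
 [212  84  86  85  85  85  84  87 112 156 180 158 158 160 158 160 163 169
  167 122  75  76  74]
 [231 164 134 122  88  81  82 155 135 157 159 160 159 158 158 158 159 154
  164  97  74  76  75]
 [193 200 188 190 192 194 170 157 143 157 159 158 157 157 157 158 158 159
  159  84  75  73  74]
 [122 213 179 186 185 184 185 130 161 156 158 157 157 158 158 158 158 15
[... 3131 characters left out ...]
56  41  43  47 104  79  64  66  60 156 154 154 155 149 138 107 129
  159  57  51  51  52  52]
 [ 55  54  41  43  39 103 104  63  64  64 159 143 136 105  84 158 161 137
  144  54  52  50  53  51]
 [ 54  54  54  40  39  63 104  63  63  72  88  87 128 160 143 107  45  48
   51  52  53  52  54  52]
 [ 53  53  54  41  41  36 104  91 126 130 165 145  78  43  51  52  52  54
   52  50  54  52  51  52]
 [ 53  52  56  45  42  44 101 153 139  76  43  52  53  52  53  51  53  54
   54  52  53  54  53  54]
 [ 54  53  52  53  53  53  40  47  50  53  53  52  52  53  52  52  50  52
   54  51  53  51  52  54]
 [ 53  54  54  54  54  53  52  55  53  53  53  53  54  52  51  54  54  53
   53  53  54  52  51  53]]
```

View pics/br.png

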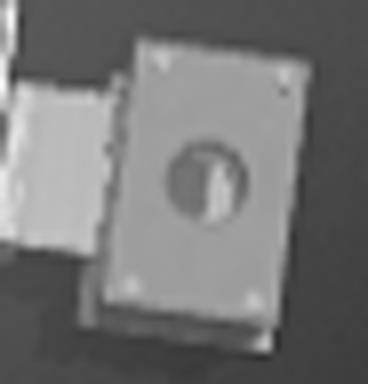

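View pics/pk.png

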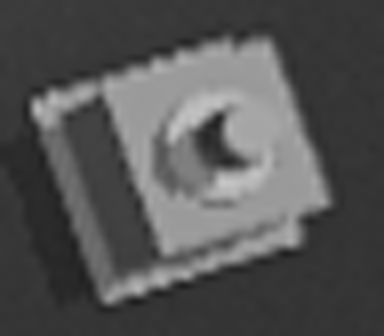

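Run:
```python
from station import r
from h import *
T=r.snapshot("top");S=r.snapshot("scene")
f=lambda o,c:(o[0]+(c[0]+.5)/8-.5,o[1]+(c[1]+.5)/8-.5)
for lab,o,cs,h in(("br",(350,168),[(137,38),(311,63),(277,321),(104,303)],(207,183)),("pk",(448,190),[(103,82),(272,38),(332,205),(160,255)],(214,146))):
    P=np.array([onplane(T,f(o,c),.066)[:2] for c in cs]); H=onplane(T,f(o,h),.066 if lab=="br" else .071)
    print(lab,P.tolist(),"mean",P.mean(0),"hole/collar",H)
    for i in range(4):
        d=P[(i+1)%4]-P[i]; print(np.linalg.norm(d),np.degrees(np.arctan2(d[1],d[0])))
# bracket via scene: hole ellipse
print("scene hole",onplane(S,(300+287/6-.4,140+250/6-.4),.066))
for c in[(555,88),(640,103),(628,135),(530,118)]:print("scene pk",onplane(S,(300+c[0]/6-.4,140+c[1]/6-.4),.066))
```

```text
br [[0.5649004303845856, -0.032246029122503295], [0.5560947592797985, -0.09206087743167463], [0.46614307788703824, -0.07878431503307445], [0.47227034595436723, -0.019832588928280853]] mean [ 0.51485215 -0.05573095] hole/collar [ 0.51401569 -0.05563503  0.066     ]
0.060459539543854114 -98.37467120822772
0.0909261903661897 171.60395610400846
0.059269295800637896 84.06615251917309
0.09345815127106313 -7.632783100916658
pk [[0.4882143552139441, -0.2867146122646109], [0.5035032403398076, -0.34459636234436397], [0.4460693718198463, -0.3620782969958559], [0.4288635216252044, -0.3034816322498024]] mean [ 0.46666262 -0.32421773] hole/collar [ 0.4655059  -0.32182556  0.071     ]
0.05986691073278163 -75.2038241852191
0.06003555023756543 -163.0706046418987
0.0610705362698073 106.36392174753033
0.06167377406047143 15.775352055008291
scene hole [ 0.51528111 -0.05329191  0.066     ]
scene pk [ 0.49785056 -0.33600995  0.066     ]
scene pk [ 0.44601648 -0.35159858  0.066     ]
scene pk [ 0.43183379 -0.30550685  0.066     ]
scene pk [ 0.48965802 -0.28717739  0.066     ]
```

Run:
```python
from station import r
from h import *
for yaw in(172,-8):
    print(yaw,r.inverse_kinematics([.4662,-.3235,.38],[180,0,yaw]),r.inverse_kinematics([.5145,-.0555,.27],[180,0,yaw]))
r.reach([.4662,-.3235,.38],[180,0,172])
st=r.sense();print(st["clock"],st["tcp_pos"],st["orientation"],st["contact_force"],st["joints"])
for n in("scene","top"):
    s=r.snapshot(n); cv2.imwrite(f"pics/{n}1.png",s["frame"][:,:,::-1])
```

```text
172 [-3.81921819e+01 -2.24453171e-02  7.84059767e+01  0.00000000e+00
  1.01616469e+02 -1.20192182e+02] [ -9.92397197  -6.67308476  95.95897625   0.          90.71410851
 -91.92397197]
-8 [-3.81921819e+01 -2.24453171e-02  7.84059767e+01 -2.54444375e-14
  1.01616469e+02  5.98078181e+01] [-9.92397197e+00 -6.67308476e+00  9.59589762e+01 -2.54444375e-14
  9.07141085e+01  8.80760280e+01]
3.55 [ 0.4665674  -0.32297443  0.38003843] [1.79993790e+02 8.96863465e-03 1.72054881e+02] [-0.10565308  0.84505377 -0.37529973] [-3.81303370e+01 -2.42107655e-02  7.84038559e+01  1.00842901e-02
  1.01615725e+02 -1.20183188e+02]
```

View pics/scene1.png

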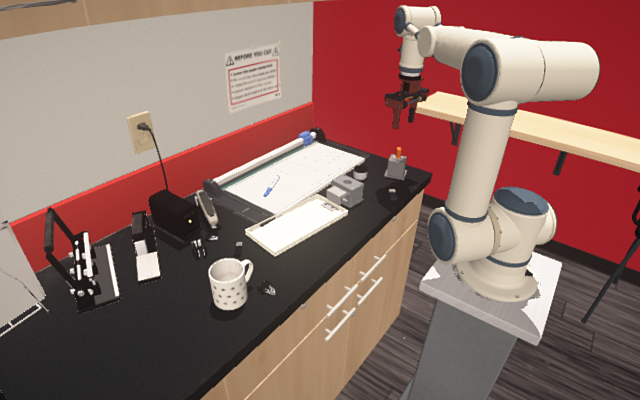

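View pics/top1.png

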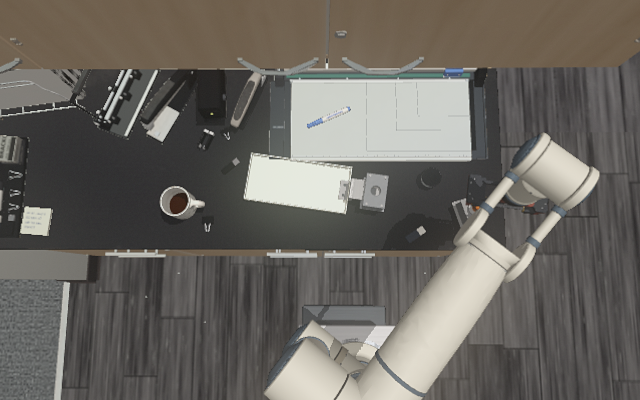

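In the scene view the gripper (400,105) hangs over the knob (398,152). Its way down is clear, so I'll descend and grip.

Run:
```python
from station import r
from h import *
def P(l):
    st=r.sense();print(l,round(st["clock"],2),np.round(st["tcp_pos"],4),np.round(st["orientation"],2),np.round(st["contact_force"],2),round(st["opening"],4))
r.servo_line([.4662,-.3235,.30],speed=.1);P("a")
r.servo_line([.4662,-.3235,.2575],speed=.06);P("b")
s=r.snapshot("scene");cv2.imwrite("pics/s2.png",cv2.resize(s["frame"][90:190,340:460,::-1],None,fx=5,fy=5))
r.grab(10);P("c")
r.wait(.2);P("d")
s=r.snapshot("scene");cv2.imwrite("pics/s3.png",cv2.resize(s["frame"][90:190,340:460,::-1],None,fx=5,fy=5))
```

```text
a 4.6 [ 0.4663 -0.3236  0.3009] [-1.7996e+02  7.0000e-02  1.7200e+02] [ 0.11 -0.6  -0.7 ] 0.0876
b 5.46 [ 0.4663 -0.3236  0.2579] [-1.7998e+02  3.0000e-02  1.7200e+02] [ 0.03  0.11 -0.19] 0.0877
c 6.56 [ 0.4662 -0.3234  0.2575] [179.99   0.   172.  ] [0.95 0.41 0.63] 0.0196
d 6.76 [ 0.4662 -0.3234  0.2575] [179.99   0.   172.  ] [-0.81  1.74 -0.3 ] 0.0196
```

View pics/s3.png

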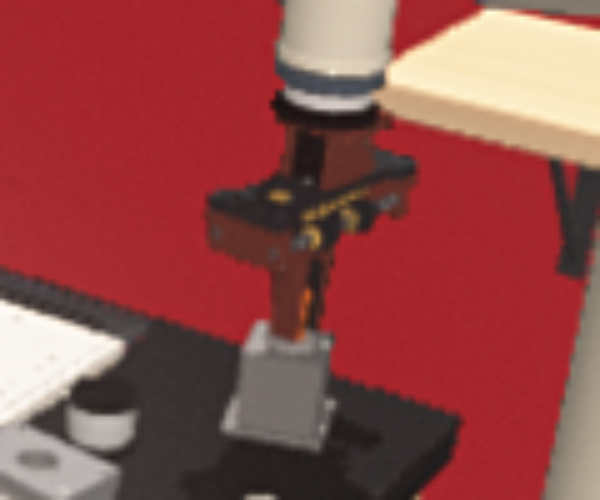

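Opening is 19.6 mm, so the knob is gripped. I'll tighten the grip, lift, carry the drift over the bracket and look.

Run:
```python
from station import r
from h import *
def P(l):
    st=r.sense();print(l,round(st["clock"],2),np.round(st["tcp_pos"],4),np.round(st["orientation"],2),np.round(st["contact_force"],2),round(st["opening"],4))
r.grab(45);P("g")
r.servo_line([.4662,-.3235,.36],speed=.1);P("up")
r.servo_line([.5145,-.0555,.36],speed=.2);P("over")
r.wait(.3);P("w")
for n in("scene","top"):
    s=r.snapshot(n); cv2.imwrite(f"pics/{n}4.png",s["frame"][:,:,::-1])
    f=s["frame"]
    u,v=proj(s,[.5145,-.0555,.08]); u,v=int(u),int(v); print(n,u,v)
    cv2.imwrite(f"pics/{n}4z.png",cv2.resize(f[v-60:v+40,u-60:u+60,::-1],None,fx=6,fy=6,interpolation=cv2.INTER_CUBIC))
```

```text
g 7.03 [ 0.4662 -0.3235  0.2575] [179.99   0.   172.  ] [ 0.17  2.07 -0.23] 0.0192
up 8.2 [ 0.4662 -0.3235  0.3589] [ 1.7995e+02 -9.0000e-02  1.7200e+02] [ 0.71  0.19 -1.31] 0.0188
over 9.71 [ 0.5144 -0.0561  0.3599] [-1.7998e+02 -1.0000e-02  1.7195e+02] [ 1.   -0.14 -1.76] 0.0191
w 10.01 [ 0.5145 -0.056   0.36  ] [-180.     -0.    171.95] [ 0.85  0.   -2.12] 0.0191
scene 348 177
top 375 189
```

View pics/scene4z.png

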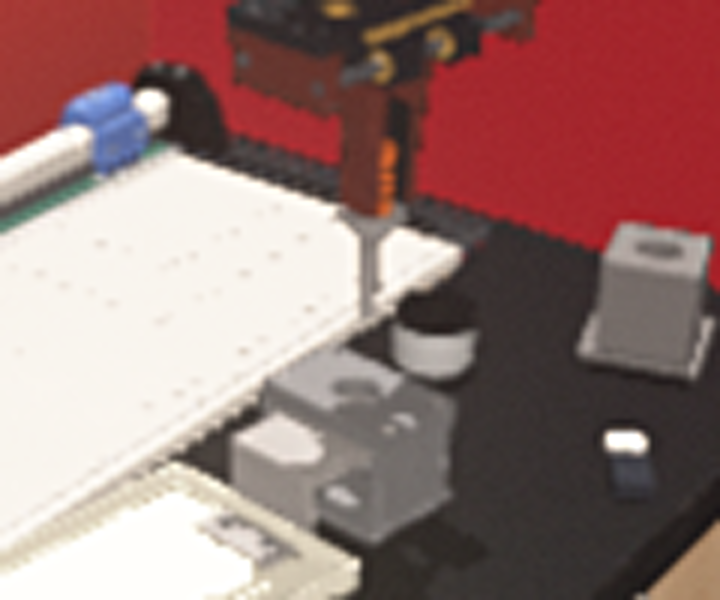

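View pics/top4z.png

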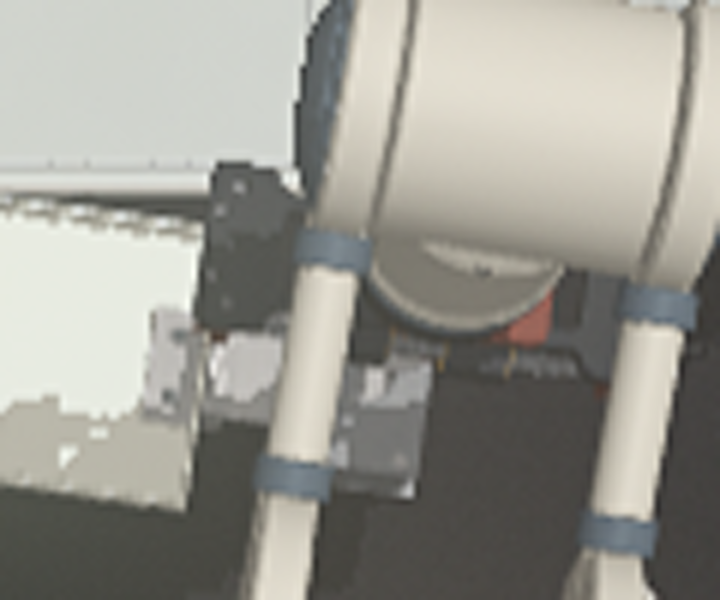

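The drift hangs upright: tip at zoom (369,313) above the hole at zoom (355,388), well clear of the tub. I'll check the tip against the hole numerically in the scene view.

Run:
```python
from station import r
from h import *
s=r.snapshot("scene")
k=lambda c:(288+(c[0]+.5)/6-.5,117+(c[1]+.5)/6-.5)
print("tip exp",proj(s,[.5145,-.056,.1105]),"seen",k((369,313)))
print("tip on plane",onplane(s,k((369,313)),.1105),"hole",onplane(s,k((355,388)),.066),"park hole",onplane(s,k((660,250)),.066))
print(np.array(s["R"]).T@[1,0,0])
```

```text
tip exp [348.9395867  169.09984675] seen (349.0833333333333, 168.75)
tip on plane [ 0.515475   -0.05834659  0.1105    ] hole [ 0.51709443 -0.05194562  0.066     ] park hole [ 0.4657147  -0.31846707  0.066     ]
[-0.79835446 -0.60173325  0.0233936 ]
```

```bash
cat >> h.py <<'E'
from station import r
YAW=np.radians(-8)
BX=np.array([np.cos(YAW),np.sin(YAW),0]);BY=np.array([-np.sin(YAW),np.cos(YAW),0])
def P(l):
    st=r.sense();f=st["contact_force"];p=st["tcp_pos"]
    print(l,"t%.2f"%st["clock"],np.round(p*1e3,2),"rp",np.round(st["orientation"][:2],2),"Fb",np.round([f@BX,f@BY,f[2]],2),"op%.4f"%st["opening"],flush=True)
    return st
def F(n=3):
    fs=[]
    for _ in range(n):
        fs.append(r.sense()["contact_force"]); r.wait(.02)
    f=np.mean(fs,0); return np.array([f@BX,f@BY,f[2]])
E
python3 - <<'E'
from h import *
C=np.array([.515,-.0558,0])
r.servo_line(C+[0,0,.325],speed=.08);P("a")
f0=F(5);print("bias",f0)
for z in(.318,.314,.310,.306):
    r.servo_line(C+[0,0,z],speed=.04); f=F(); print(z,f-f0)
    if np.linalg.norm(f-f0)>5: print("STOP");break
P("e")
E
```

```text
a t10.75 [514.95 -55.77 324.62] rp [ 1.8e+02 -4.0e-02] Fb [ 0.23 -0.25 -0.92] op0.0192
bias [ 0.30234696 -0.27741446 -1.41195977]
0.318 [-0.4488136   0.75084364 -0.41807078]
0.314 [-0.26838418  0.40489975 -0.15160004]
0.31 [-0.71447806  0.37979692 -0.68443885]
0.306 [-0.32881662  0.27847787 -0.05246185]
e t12.11 [514.96 -55.79 305.76] rp [-1.8e+02 -3.0e-02] Fb [ 0.4   0.19 -1.37] op0.0191
```

The tip is in the bracket's hole with no contact. Next I'll feel the hole's walls to centre on it.

Run:
```python
from h import *
C=np.array([.515,-.0558,.306])
f0=F(5)
hit={}
for lab,d,i in(("+y",BY,1),("-y",-BY,1),("+x",BX,0),("-x",-BX,0)):
    k=.005
    r.servo_line(C+d*k,speed=.04)
    while True:
        f=F(2)-f0; v=f[i]*(1 if lab[0]=="+" else -1)
        if v<-2.0: break
        if k>.011: break
        k+=.0006; r.servo_line(C+d*k,speed=.03)
    st=r.sense(); hit[lab]=(st["tcp_pos"]-C)@d
    print(lab,"cmd",k,"act",round(hit[lab],5),"F",f.round(2),"t",round(st["clock"],2),flush=True)
    r.servo_line(C,speed=.05)
P("end")
print("centre dx,dy", (hit["+x"]-hit["-x"])/2,(hit["+y"]-hit["-y"])/2)
```

```text
+y cmd 0.0104 act 0.01018 F [-0.56 -2.54 -0.09] t 15.05
-y cmd 0.0068 act 0.00643 F [-0.26  4.64  0.  ] t 16.57
+x cmd 0.008 act 0.00786 F [-2.43 -0.67  1.38] t 18.57
-x cmd 0.0092 act 0.00902 F [ 3.31 -0.36 -1.64] t 21.18
end t21.51 [515.13 -55.83 305.72] rp [-1.8e+02 -8.0e-02] Fb [ 0.29  0.27 -1.89] op0.0194
centre dx,dy -0.0005795192141445655 0.001874569463271393
```

```bash
cat >> h.py <<'E'
H=np.array([.515,-.0558,0])-.00058*BX+.00187*BY
E
python3 - <<'E'
from h import *
for y in(0,.0024,.0048,.007,-.0024,-.0048,-.007):
    B=H+y*BY
    r.servo_line(B+[0,0,.3045],speed=.05); r.wait(.05)
    f0=F(3); z=.3045; res=None
    while z>.2965:
        z-=.0008; r.servo_line(B+[0,0,z],speed=.03)
        f=F(2)-f0
        if f[2]>3: res="contact";break
        if np.hypot(f[0],f[1])>6: res="side";break
    st=r.sense();print(y,res,"z",round(z,4),round(st["tcp_pos"][2],5),f.round(2),"t",round(st["clock"],2),flush=True)
    if res is None or st["tcp_pos"][2]<.299: print("IN");break
    if st["clock"]>38: break
P("end")
E
```

```text
0 contact z 0.3005 0.30133 [-1.03 -0.29  5.56] t 23.27
0.0024 contact z 0.3005 0.30121 [-0.51 -0.44  5.27] t 25.04
0.0048 None z 0.2965 0.29648 [ 0.43 -0.07 -0.44] t 28.23
IN
end t28.23 [515.35 -49.11 296.48] rp [180.  -0.] Fb [-0.06  1.   -3.03] op0.0188
```

The tip dropped into the tongue's hole at about +4.8 mm. I'll go deeper, watching the forces, and then draw the tray into line.

Run:
```python
from h import *
B=H+.0048*BY
f0=np.array([-.2,.2,-2.0])
z=.2965
while z>.2725:
    z-=.002; r.servo_line(B+[0,0,z],speed=.04)
    f=F(2)-f0; print(round(z,4),f.round(2),flush=True)
    if f[2]>6 or np.hypot(f[0],f[1])>7: print("STOP");break
P("deep")
```

```text
0.2945 [0.2  0.17 0.72]
0.2925 [0.14 0.05 0.54]
0.2905 [0.18 0.8  0.17]
0.2885 [-0.6   0.59  0.78]
0.2865 [ 0.83 -0.04  0.12]
0.2845 [-0.41  0.26 -0.12]
0.2825 [ 0.32  0.13 -0.24]
0.2805 [0.7  0.15 0.03]
0.2785 [0.44 0.22 0.13]
0.2765 [-0.28  0.14  0.43]
0.2745 [-0.18 -0.15 -0.16]
0.2725 [-0.07  0.79 -0.27]
deep t31.62 [515.32 -49.13 272.34] rp [ 1.8e+02 -2.0e-02] Fb [-0.11  1.8  -2.06] op0.0191
```

Run:
```python
from h import *
f0=np.array([-.2,.2,-2.0])
y=.0048
while y>1e-6:
    y-=.0008; r.servo_line(H+y*BY+[0,0,.2725],speed=.03)
    f=F(2)-f0; print(round(y,4),f.round(2),flush=True)
    if abs(f[2])>8 or np.hypot(f[0],f[1])>9: print("STOP");break
P("lat")
z=.2725
while z>.2590:
    z-=.0015; r.servo_line(H+max(y,0)*BY+[0,0,z],speed=.03)
    f=F(2)-f0; print(round(z,4),f.round(2),flush=True)
    if f[2]>6 or np.hypot(f[0],f[1])>9: print("STOP");break
P("end")
```

```text
0.004 [-0.1   2.71  0.06]
0.0032 [-0.02  2.91 -0.44]
0.0024 [ 0.32  2.55 -0.6 ]
0.0016 [ 0.23  2.4  -2.11]
0.0008 [-0.73  2.64 -1.57]
-0.0 [-0.2   2.33 -1.27]
lat t33.33 [514.67 -53.91 272.49] rp [-179.99   -0.  ] Fb [-0.01  3.18 -3.92] op0.0192
0.271 [0.16 2.3  0.64]
0.2695 [0.98 2.03 0.07]
0.268 [1.09 2.4  0.29]
0.2665 [0.77 1.58 0.59]
0.265 [ 0.24  2.33 -0.49]
0.2635 [0.45 1.74 0.29]
0.262 [0.88 1.6  0.25]
0.2605 [ 0.81  2.62 -0.36]
0.259 [0.98 2.58 0.22]
end t35.88 [514.67 -53.87 258.87] rp [-180.   -0.] Fb [ 0.55  2.41 -2.06] op0.0194
```

Run:
```python
from h import *
f0=np.array([-.2,.2,-2.0])
z=.2590
while z>.2535:
    z-=.0004; r.servo_line(H+[0,0,z],speed=.02); f=F(2)-f0; print(round(z,4),f.round(2),round(r.sense()["tcp_pos"][2],5),flush=True)
    if f[2]>8.5 or np.hypot(f[0],f[1])>9: break
for _ in range(4):
    r.wait(.12); print((F(2)-f0).round(2))
P("press")
s=r.snapshot("scene");cv2.imwrite("pics/s5.png",cv2.resize(s["frame"][120:220,290:410,::-1],None,fx=6,fy=6,interpolation=cv2.INTER_CUBIC))
```

```text
0.2586 [0.77 1.82 0.45] 0.25861
0.2582 [0.37 2.57 1.92] 0.25825
0.2578 [0.41 2.31 1.73] 0.25779
0.2574 [0.68 2.56 2.54] 0.25748
0.257 [-1.54  2.39  5.11] 0.25746
0.2566 [-2.53  2.86  8.38] 0.25748
0.2562 [-3.21  3.08 10.19] 0.25747
[-3.57  2.58  9.4 ]
[-3.53  2.93 10.25]
[-3.71  2.55  9.82]
[-3.07  2.69  9.87]
press t38.46 [514.65 -53.83 257.43] rp [-1.8e+02  4.0e-02] Fb [-2.97  3.01  7.37] op0.0191
```

View pics/s5.png

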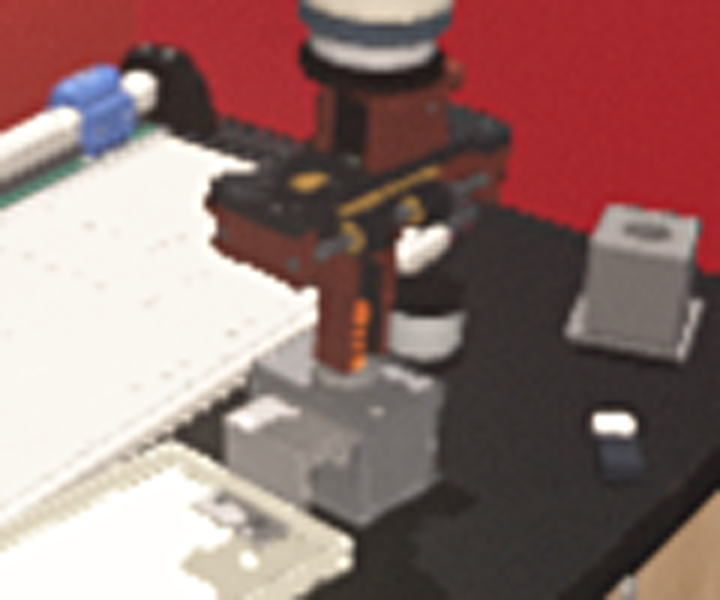

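The collar (350,378) is down on the bracket at the predicted TCP height of 257.5 mm, held at about 10 N. I'll ease off, release and retreat straight up.

Run:
```python
from h import *
r.servo_line(H+[0,0,.2571],speed=.02);P("ease")
r.let_go();P("open")
r.servo_line(H+[0,0,.30],speed=.06);P("up1")
r.servo_line(H+[0,0,.38],speed=.12);P("up2")
r.reach([.47,-.3,.40],[180,0,172]);P("away")
for n in("scene","top"):
    s=r.snapshot(n); f=s["frame"]; cv2.imwrite(f"pics/{n}6f.png",f[:,:,::-1])
    u,v=map(int,proj(s,[.5145,-.0555,.08]))
    cv2.imwrite(f"pics/{n}6.png",cv2.resize(f[v-50:v+50,u-60:u+60,::-1],None,fx=6,fy=6,interpolation=cv2.INTER_CUBIC))
    ys,xs=np.nonzero(orange(f,(u-30,v-40,u+30,v+30))); print(n,u,v,xs.mean(),ys.mean(),"knobtop plane",onplane(s,(xs.mean(),ys.mean()),.108 if n=="top" else .095))
```

```text
ease t38.76 [514.7  -53.85 257.47] rp [1.8e+02 2.0e-02] Fb [-3.44  3.29  6.02] op0.0192
open t39.90 [514.69 -53.87 257.12] rp [180.   0.] Fb [ 0.21  0.47 -0.47] op0.0876
up1 t40.77 [514.6  -53.87 299.62] rp [ 1.8e+02 -4.0e-02] Fb [ 0.21  0.3  -0.45] op0.0876
up2 t41.58 [514.65 -53.88 379.04] rp [ 1.8e+02 -8.0e-02] Fb [0.57 0.04 0.08] op0.0874
away t42.57 [ 470.33 -299.24  399.56] rp [ 1.7994e+02 -2.0000e-02] Fb [-0.03  0.57  0.56] op0.0878
scene 348 177 347.7068965517241 175.32758620689654 knobtop plane [ 0.50928552 -0.04253486  0.095     ]
top 375 189 376.7352941176471 188.0 knobtop plane [ 0.51324842 -0.05477254  0.108     ]
```

View pics/scene6.png

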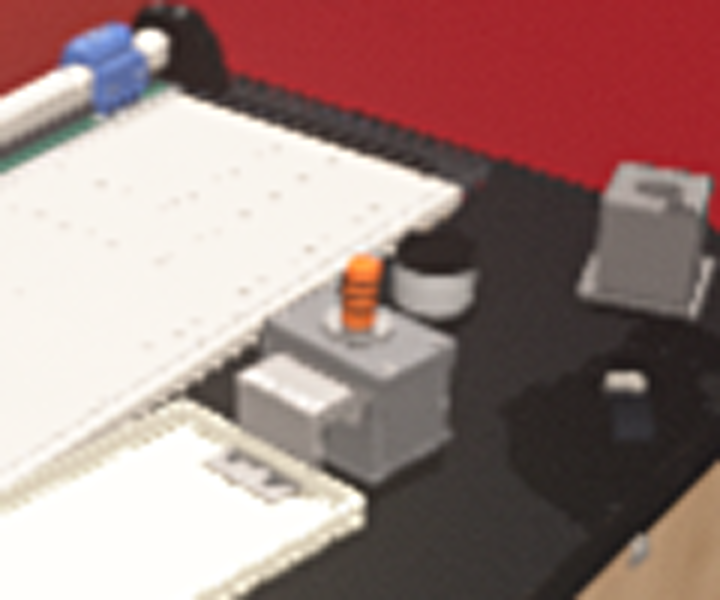

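View pics/top6.png

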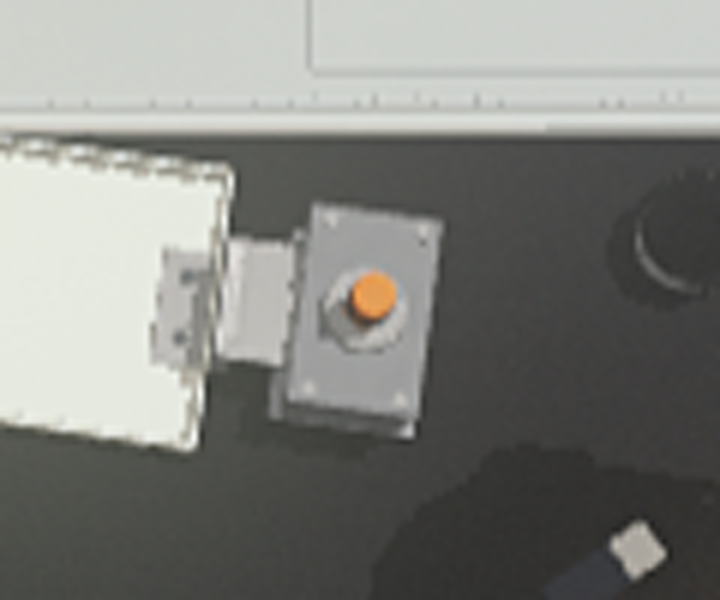

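The drift stands upright, with its white collar flush on the bracket at scene zoom (358,322). The knob is at top zoom (373,296), and the tub and eraser haven't moved. Handing in.

Run:
```python
from h import *
T=r.snapshot("top");S=r.snapshot("scene")
print(tri(T,(376.735,188),S,(347.707,175.328)), proj(S,[.5145,-.0545,.0895]))
r.hand_in();P("done")
```

```text
(array([ 0.51761107, -0.05696854,  0.08587753]), np.float64(0.0008238712651529167)) [348.28005444 174.95288742]
the job is handed in; nothing more can be done
the job is handed in; nothing more can be done
```

The tray is hitched: the drift went through both holes, its collar is down flush on the bracket, and I released it and handed the job in at about 43 s. No verdict is reported back.

**What I did**
- I located the bracket and parking block in the cameras, took the drift by its knob, and felt the walls of the bracket's hole with the tip. That moved my centre estimate by about 2 mm.
- The tongue's hole was found on the third try, about 4.8 mm toward +y. The first two tries landed on solid steel at about 5.5 N.
- I lowered the drift deeper and moved it sideways to draw the tray into line, against 2–3 N. Most of the aligning was therefore done by moving the drift, not by the taper alone.
- I pressed the drift home with about 10 N for roughly 0.6 s.

**Last checks**
- **Collar height:** the drift stopped at exactly the predicted height (TCP 257.5 mm), so the collar is flush. I saw no force reading near 25 N.
- **Pictures after release:** the drift stands upright with its collar on the bracket. The tub and eraser looked unmoved. The mug was not in the final close-ups, and nothing came near it.
- **Robot:** it is clear of the scene, with near-zero contact force.
- **Disagreement:** the two cameras together put the middle of the knob at 86 mm high, where about 89.5 mm was expected. They read about 2 mm low in the parking block too, so I put this down to calibration and image-mask error.

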